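# Find a die spacer's blind hole on the plug gauge, then hold it hole-up

## Robot

A 6-joint arm with a two-finger parallel gripper is mounted at the origin on a cart in front of the work surface, level with it; the furniture and walls round the work are solid. World frame = base frame: x ahead of the robot, y to its left, z up, the work surface at z = 0. Lengths are in mm, angles in degrees, forces in N, time in s.
With the tool pointing down it reaches from about 350 to 850 mm from the base axis. Payload 8.1 kg.
Tool frame: the origin (TCP) lies at the very end of the fingers, on their centre line; the grasp point (between the pads) lies 19 mm behind it (pinch_z is the z of the grasp point in the tool frame, in mm); z points along the fingers, y is the direction in which the jaws open and shut (so a half turn about z gives the same grasp; the last joint's range is limited). The gripper opens to 85 mm and grips with 20 to 120 N. Pads are 22 mm wide; open, the fingers measure 114 mm over their backs; the gripper's body (76 mm by 85 mm) begins 54 mm behind the grasp point. The pads swing forward as they close: fully open they stand 13 mm farther back than shut.
Start: joints at [-78.002, 7.471, 85.268, -0, 87.261, -4.893], TCP at [174.349, -574.115, 231.292] pointing down, gripper open.
Joint ranges: [-169.43, 169.43], [-51.17, 129.36], [1.28, 143.12], [-76.62, 256.62], [0, 156.53], [-152.29, 152.29]. Speed limits (degrees/s): [136.94, 136.94, 159.86, 180, 180, 180].

## Interface

Orientations are given as [roll, pitch, yaw] about the fixed x, y, z axes, in that order (R = Rz(yaw) Ry(pitch) Rx(roll)).
In Python, from bench import * gives the robot as it stands.
- The arm moves only by the shell command python3 -m creep 'ROWS' [FORCE]. ROWS is a JSON object of lists of equal length, an entry for each row: "translation": the shift along the tool's x, y, z in mm, a list of three; "rotation": the turn, a rotation vector about the tool's x, y, z in rad, a list of three; "claw": the finger opening in mm, from 0 to 85.4. In form: {"translation": [[dx, dy, dz], ...], "rotation": [[ax, ay, az], ...], "claw": [claw, ...]}. A call has 1 to 10 rows; each row shifts and turns the commanded pose from where the row before left it, along the tool's axes as they then stand; what a row does not reach is not made up. A row lasts 1/10 s, in which the tool goes at most 50 mm and 8.59 degrees, less where a joint would pass 70% of its speed; a pose out of reach is approached as far as the arm can. A call is refused whole if a number of a shift passes 50 or a number of a turn 0.15, either way. A call with a gripper value outside its range is refused whole. The fingers move at their own pace and stop on an object; FORCE is the grip in N (left out, the last holds). Time passes only in rows, so rows that do not move let the fingers close. It gives the time, the measured TCP pose, the force and the opening at its end, in the units of the state.
- sense(): the state, without advancing time (a new reading comes with each control period).
- snapshot(name): name is "side" or "top"; returns a dict with "frame" (384x512x3 uint8, red, green, blue), "intrinsics" (3x3 intrinsics, pixels), "extrinsics" (4x4, takes a point from camera to world coordinates). Camera axes: x right, y up, looking along -z (the intrinsics and any distortion apply to the point x, -y, -z); pixel columns grow to the right and rows downward; lengths in mm; the calibration is good to about 2 mm. A picture is of the moment at which its call begins. There is no depth.
- hand_in(): hands the job in, once; it reports no verdict.
The state is a dict: "time": time; "joint_pos": joint angles; "qd": joint speeds; "joint_efforts": joint torques, N m; "tool_pos": TCP position; "tcp_rot": TCP orientation; "ft_force": force on the tool from outside, world axes, zero at the start; "wrist_torque": the same for the moment, N m; "finger_gap": finger opening in mm.
Only numpy, scipy, OpenCV 4.12 (cv2) and the standard library are available. Lean on these libraries where they do the work, as an engineer would, in place of code of your own. Each camera call takes 0.05 s, during which the arm holds its last target.

## Task

Take the spacer for the pellet-press die that lies in the rack's near groove (the one nearer the robot) and find out by feel which of its ends has the deep blind hole: try the ends on the gauge's pin, without forcing, and slide the deep hole fully home on the pin, up to the upright, to prove that it is clear. Then take it off, turn it and finish while still holding it in the gripper, the blind hole facing straight up so that the spring can be dropped in, the whole spacer a good 10 cm or more above the bench, clear of gauge and rack and still; do not put it down or let go at the end. Leave the other spacer in the far groove and everything else on the bench as it is.

Things in the scene. Friction and masses are not known exactly. Their poses are not given: they have to be found in the camera images.
- spacer_a: plain aluminium die spacer, cylinder 40 mm diameter, 56 mm long, 0.13 to 0.22 kg, lying in a groove of the rack (which spacer lies in which changes). Origin at its centre, y axis along the cylinder. Both ends show the same 22 mm round mouth: one is the blind hole, 32 mm deep, the other a recess 5 mm deep; the pose does not tell which, it differs from spacer_b's
- spacer_b: plain aluminium die spacer, cylinder 40 mm diameter, 56 mm long, 0.13 to 0.22 kg, lying in a groove of the rack (which spacer lies in which changes). Origin at its centre, y axis along the cylinder. Both ends show the same 22 mm round mouth: one is the blind hole, 32 mm deep, the other a recess 5 mm deep; the pose does not tell which, it differs from spacer_a's
- rack: fixed V rack: grey base plate 175 (x) by 96 (y) mm, top at 12 mm, with two steel V-blocks, under 37 mm wide (x), 44 mm long (y), top 47 mm above the bench. Origin at the base's centre on the bench; the 90 degree grooves run along y, open at both ends, at x = -55 mm (near) and +55 mm (far). A spacer laid in settles on the groove's centre line, axis 60 mm above the bench
- near_groove (a point): middle of the near groove's length, on the axis of a spacer lying there, 60 mm above the bench; its y axis runs along the groove
- far_groove (a point): the same for the far groove, 110 mm from the near one
- gauge: fixed plug gauge: dark base plate 80 (x) by 110 (y) mm, its screws up to 17 mm high; in its middle a grey upright 52 mm wide (x), 12 mm thick (y), rounded top at 86 mm with a small screw up to 92 mm, low ribs at its foot, and a round steel pin through it along y. Origin at the base's centre on the bench
- pin (a point): middle of the gauge pin, inside the upright, 60 mm above the bench; y along the pin. The pin has 18 mm diameter, chamfered noses, and sticks out 28 mm to either side of the upright (noses 34 mm from this point). A spacer fully home on it has its centre 34 mm from this point; one whose shallow recess meets the pin stops at 57 mm
- die_ring_1: steel ring 51 mm in diameter, 13 mm high, flat on the bench, bystander, not to be disturbed. Origin at the centre of its underside
- die_ring_2: aluminium ring 40 mm in diameter, 12 mm high, flat on the bench, bystander, not to be disturbed. Origin at the centre of its underside
- jar_wax: white plastic jar 52 mm in diameter, 78 mm high, at the back right, bystander, not to be disturbed. Origin at the centre of its underside
- vial_02: clear capped vial 27 mm in diameter, 58 mm high, at the back right, bystander, not to be disturbed. Origin at the centre of its underside
Not all that is in view belongs to the job. Leave any purple look-alike of the spacer_a alone.

How it is judged:
By the outcome, as a careful person would: the job done as asked, in the order asked, and still so for the second after the job is handed in, while the arm keeps its last pose, push and grip.
It also fails if it takes over 59 s, if anything falls off the work surface, if the arm or the gripper's body presses on something with over 40 N, if the wrist force passes 120 N, or if a joint passes its speed limit or range.

## Working session

There is one attempt and no reset: what is moved stays moved. The work goes in short steps, Python scripts to look and compute and a shell command to move; the robot and the scene stay as the last step left them, time stands still between calls to the robot, and variables do not carry over. Pictures are saved under pics/ and viewed, and the job is handed in when it is done.

```bash
mkdir -p pics
python3 - <<'E'
from bench import *
import cv2
print(sense())
for n in("side","top"):
    s=snapshot(n); cv2.imwrite(f"pics/{n}0.png",s["frame"][:,:,::-1]); print(s["intrinsics"],s["extrinsics"],[k for k in s])
E
ls
```

```text
{'time': 0.0, 'joint_pos': array([-7.80021351e+01,  7.51586456e+00,  8.53335375e+01,  1.04407248e-03,
        8.72614695e+01, -4.89232527e+00]), 'qd': array([-0.00220508, -0.03074624,  0.00176005, -0.06202953,  0.03892948,
        0.0205934 ]), 'joint_efforts': array([ 4.07749440e-05, -5.69389021e+01, -5.00556958e+01, -3.74018555e-04,
        1.43046014e-02, -9.43278991e-06]), 'tool_pos': array([ 174.23659598, -573.53544256,  230.19574737]), 'tcp_rot': array([-1.79889621e+02, -1.04944790e-02,  1.68901292e+01]), 'ft_force': array([-0.67679026, -0.50895197, -0.99633622]), 'wrist_torque': array([ 0.01961488,  0.01371641, -0.0125392 ]), 'finger_gap': 85.42365289179072}
[[379.56936183   0.         255.77423447]
 [  0.         379.56936183 194.47676561]
 [  0.           0.           1.        ]] [[-9.99914050e-01  4.50888022e-03 -1.23110724e-02  5.32880623e+02]
 [-1.28458370e-02 -5.24746001e-01  8.51161923e-01  6.87789803e+02]
 [-2.62239885e-03  8.51246912e-01  5.24758819e-01  5.70006479e+02]
 [ 0.00000000e+00  0.00000000e+00  0.00000000e+00  1.00000000e+00]] ['frame', 'intrinsics', 'extrinsics']
[[406.00840783   0.         252.7192008 ]
 [  0.         406.00840783 191.48532415]
 [  0.           0.           1.        ]] [[ 2.76165768e-02  9.92828254e-01 -1.16315878e-01  4.30816769e+02]
 [-9.99611879e-01  2.78551533e-02  4.25779406e-04 -8.03944273e+01]
 [ 3.66272243e-03  1.16258975e-01  9.93212180e-01  1.14073367e+03]
 [ 0.00000000e+00  0.00000000e+00  0.00000000e+00  1.00000000e+00]] ['frame', 'intrinsics', 'extrinsics']
pics
```

View pics/side0.png

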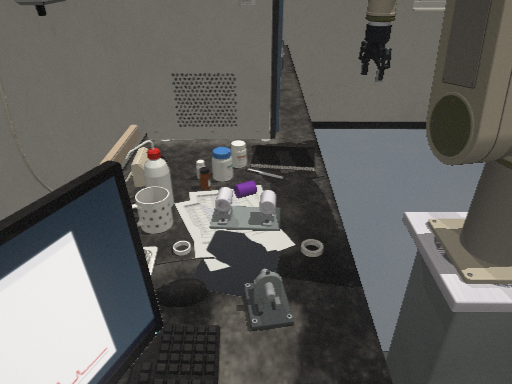

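View pics/top0.png

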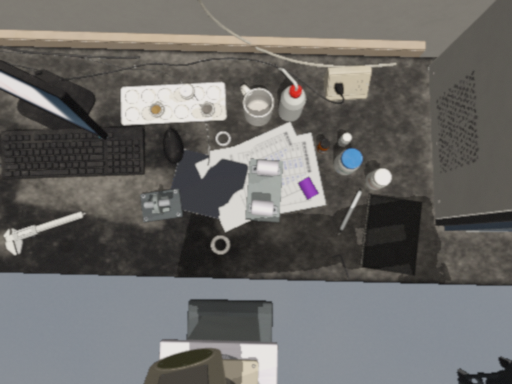

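Run:
```python
import cv2
t=cv2.imread("pics/top0.png");cv2.imwrite("pics/topA.png",cv2.resize(t[90:290,170:400],None,fx=3.4,fy=3,interpolation=cv2.INTER_CUBIC)[:600,:800])
t=cv2.imread("pics/side0.png");cv2.imwrite("pics/sideA.png",cv2.resize(t[150:384,150:450],None,fx=2.5,fy=2.5,interpolation=cv2.INTER_CUBIC)[:600,:800])
```

```text
(no output)
```

View enlarged.

View pics/sideA.png

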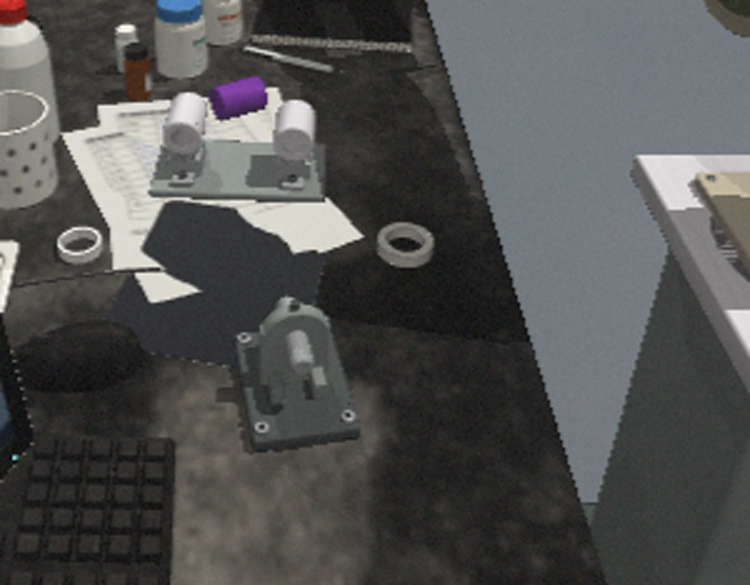

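Run:
```python
import cv2
t=cv2.imread("pics/top0.png");cv2.imwrite("pics/topB.png",cv2.resize(t[140:240,130:290],None,fx=5,fy=5,interpolation=cv2.INTER_CUBIC))
t=cv2.imread("pics/side0.png");cv2.imwrite("pics/sideB.png",cv2.resize(t[180:335,200:300],None,fx=3.8,fy=3.8,interpolation=cv2.INTER_CUBIC))
```

```text
(no output)
```

View pics/topB.png

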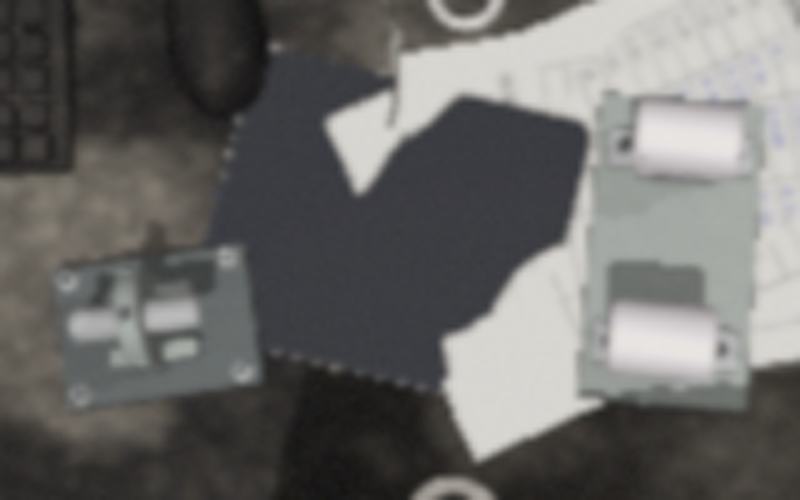

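View pics/sideB.png

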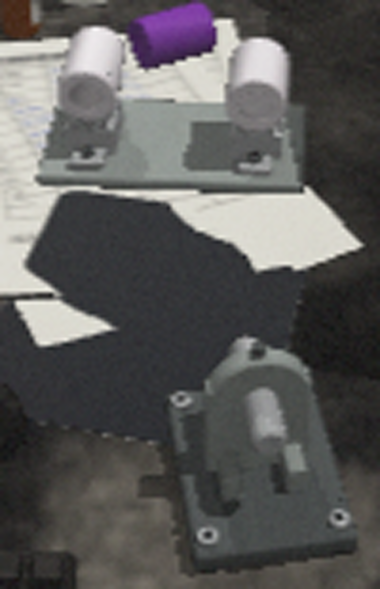

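```bash
cat > h.py <<'E'
import numpy as np
from scipy.optimize import least_squares
from scipy.spatial.transform import Rotation as R
import cv2
CAM={"side":(np.array([[379.56936183,0,255.77423447],[0,379.56936183,194.47676561],[0,0,1]]),np.array([[-9.99914050e-01,4.50888022e-03,-1.23110724e-02,5.32880623e+02],[-1.28458370e-02,-5.24746001e-01,8.51161923e-01,6.87789803e+02],[-2.62239885e-03,8.51246912e-01,5.24758819e-01,5.70006479e+02],[0,0,0,1]])),
"top":(np.array([[406.00840783,0,252.7192008],[0,406.00840783,191.48532415],[0,0,1]]),np.array([[2.76165768e-02,9.92828254e-01,-1.16315878e-01,4.30816769e+02],[-9.99611879e-01,2.78551533e-02,4.25779406e-04,-8.03944273e+01],[3.66272243e-03,1.16258975e-01,9.93212180e-01,1.14073367e+03],[0,0,0,1]]))}
def proj(c,p):
    K,E=CAM[c]; q=(np.asarray(p)-E[:3,3])@E[:3,:3]
    q=q*[1,-1,-1]; q=q@K.T; return q[...,:2]/q[...,2:]
def tf(s,P):
    c,d=np.cos(s[2]),np.sin(s[2]); P=np.asarray(P,float)
    return np.c_[s[0]+c*P[:,0]-d*P[:,1],s[1]+d*P[:,0]+c*P[:,1],P[:,2]]
E
python3 - <<'E'
from h import *
T=lambda u,v:(130+(u+.5)/5-.5,140+(v+.5)/5-.5)
S=lambda u,v:(200+(u+.5)/3.8-.5,180+(v+.5)/3.8-.5)
rack=[("top",(87.5,48,12),T(600,93)),("top",(87.5,-48,12),T(762,103)),("top",(-87.5,-48,12),T(747,408)),("top",(-87.5,48,12),T(577,393)),
("side",(55,28,60),S(88,97)),("side",(-55,28,60),S(255,100)),("side",(87.5,48,12),S(37,178)),("side",(-87.5,48,12),S(302,185))]
g=[("top",(40,55,10),T(52,288)),("top",(40,-55,10),T(243,245)),("top",(-40,-55,10),T(263,382)),("top",(-40,55,10),T(66,409)),
("top",(0,34,60),T(71,324)),("top",(0,-34,60),T(199,313)),("top",(0,0,92),T(124,313)),("side",(0,0,92),S(258,348)),("side",(0,34,60),S(271,440)),
("side",(-40,55,10),S(357,548)),("side",(40,55,10),S(190,568))]
for name,d,x0 in(("rack",rack,[450,-130,0]),("gauge",g,[430,150,0])):
    f=lambda s:np.concatenate([proj(c,tf(s,[p]))[0]-np.array(o) for c,p,o in d])
    r=least_squares(f,x0,x_scale=[100,100,1],loss="soft_l1"); s=r.x
    print(name,s[:2],np.degrees(s[2]));
    for e,q in zip(f(s).reshape(-1,2),d): print(q[0],q[1],e.round(2))
E
```

```text
rack [ 570.39500188 -112.51412784] -2.331622061720938
top (87.5, 48, 12) [-0.45 -0.83]
top (87.5, -48, 12) [ 1.04 -0.52]
top (-87.5, -48, 12) [0.29 0.38]
top (-87.5, 48, 12) [-0.22  1.01]
side (55, 28, 60) [-0.68  0.47]
side (-55, 28, 60) [0.36 0.91]
side (87.5, 48, 12) [-0.43 -0.52]
side (-87.5, 48, 12) [ 0.78 -0.24]
gauge [518.97892475 174.82904438] 8.833401745961286
top (40, 55, 10) [-0.3  -4.19]
top (40, -55, 10) [ 0.61 -0.49]
top (-40, -55, 10) [-0.37  0.42]
top (-40, 55, 10) [-0.38  0.01]
top (0, 34, 60) [0.05 0.3 ]
top (0, -34, 60) [-0.16 -0.69]
top (0, 0, 92) [-0.71 -0.18]
side (0, 0, 92) [ 0.26 -0.64]
side (0, 34, 60) [-0.22  1.72]
side (-40, 55, 10) [ 0.39 -0.89]
side (40, 55, 10) [ 0.61 -0.96]
```

```bash
python3 -m creep '{"translation":[[20,-15,0],[38,-28,0],[38,-28,0],[38,-28,0],[38,-28,0],[38,-28,0],[38,-28,0],[38,-28,0],[38,-28,0],[38,-28,0]],"rotation":[[0,0,0],[0,0,0],[0,0,0],[0,0,0],[0,0,0],[0,0,0],[0,0,0],[0,0,0],[0,0,0],[0,0,0]],"claw":[85,85,85,85,85,75,70,65,60,60]}' 40
```

```text
time: 1.1
tool_pos: [443.8, -211.6, 231.1]
tcp_rot: [-180.0, 0.0, 16.9]
ft_force: [0.5, -0.8, 1.1]
finger_gap: 60.0
```

```bash
python3 -m creep '{"translation":[[33,-26,0],[33,-26,0],[31.9,-24.1,0],[0,0,0],[0,0,0],[0,0,0],[0,0,0],[0,0,0],[0,0,0],[0,0,0]],"rotation":[[0,0,0],[0,0,0],[0,0,0],[0,0,-0.14],[0,0,-0.14],[0,0,-0.14],[0,0,-0.14],[0,0,-0.14],[0,0,-0.14],[0,0,-0.14]],"claw":[60,60,60,60,60,60,60,60,60,60]}'
python3 -m creep '{"translation":[[0,0,30],[0,0,40],[0,0,20],[0,0,0]],"rotation":[[0,0,-0.14],[0,0,-0.116],[0,0,0],[0,0,0]],"claw":[60,60,60,60]}'
python3 - <<'E'
from bench import *
import cv2
print(sense())
for n in("side","top"):
    s=snapshot(n); cv2.imwrite(f"pics/{n}1.png",s["frame"][:,:,::-1])
a=cv2.imread("pics/top1.png")[140:240,170:290]; b=cv2.imread("pics/side1.png")[80:280,180:330]
cv2.imwrite("pics/top1z.png",cv2.resize(a,None,fx=5,fy=5,interpolation=2));cv2.imwrite("pics/side1z.png",cv2.resize(b,None,fx=3,fy=3,interpolation=2))
E
```

```text
time: 2.1
tool_pos: [514.4, -112.1, 230.7]
tcp_rot: [-179.9, -0.0, 73.4]
ft_force: [-0.1, -0.3, -0.3]
finger_gap: 60.1
time: 2.5
tool_pos: [511.7, -111.2, 136.9]
tcp_rot: [-179.6, -0.1, 87.7]
ft_force: [-0.7, -0.1, -0.1]
finger_gap: 59.8
{'time': 2.5, 'joint_pos': array([-1.78729864e+01, -1.56828351e-01,  1.03264185e+02, -7.55671323e-04,
        7.73443055e+01, -1.55712610e+01]), 'qd': array([ 0.03393558, -2.21504929, -4.07047462, -0.05150493,  2.64580369,
        0.67829117]), 'joint_efforts': array([-6.95565669e-02, -4.80438495e+01, -4.84894466e+01, -5.43824917e-04,
       -9.29158386e-01, -2.57706642e-01]), 'tool_pos': array([ 511.68904527, -111.21336499,  136.91678485]), 'tcp_rot': array([-1.79564717e+02, -1.20532604e-01,  8.76979852e+01]), 'ft_force': array([-0.673405  , -0.05193847, -0.14217403]), 'wrist_torque': array([-0.00120015, -0.0065412 , -0.00951633]), 'finger_gap': 59.763701663078734}
```

View pics/side1z.png

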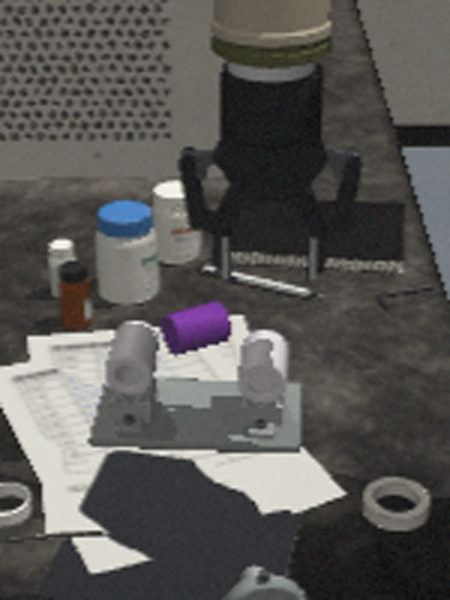

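View pics/top1z.png

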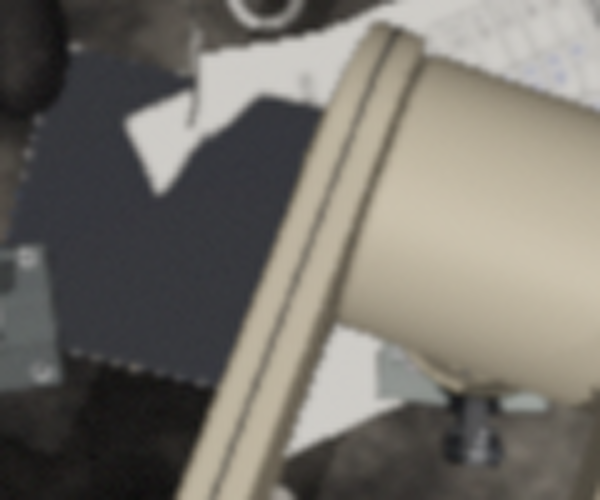

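```bash
python3 -m creep '{"translation":[[0,0,0],[0,0,0]],"rotation":[[0,0,0],[0,0,0]],"claw":[60,60]}'
python3 - <<'E'
from h import *
from bench import sense
s=sense();print(s["tool_pos"],s["tcp_rot"])
p=s["tool_pos"]
print((proj("side",p)-[180,80])*3, proj("top",p))
# top view spacer check
print((proj("side",[[515.4,-110.3,60]])-[180,80])*3)
ax=np.array([.0407,.999,0])
for t in(28,-28): print((proj("top",np.array([515.4,-110.3,60])+t*ax)-[130,140])*5,(proj("side",np.array([515.4,-110.3,60])+t*ax)-[200,180])*3.8)
E
```

```text
time: 2.8
tool_pos: [515.9, -112.6, 143.3]
tcp_rot: [179.8, 0.0, 87.7]
ft_force: [0.2, 0.3, 0.4]
finger_gap: 59.7
[ 515.93224449 -112.59246489  143.27064058] [1.79826780e+02 4.88725823e-02 8.76981262e+01]
[262.99158403 272.13246753] [265.25024111 204.6141145 ]
[[262.28636275 361.98439312]]
[614.2364126  333.48656463] [255.0288067  102.05081965]
[718.93035229 340.66532091] [257.37110792  56.13046405]
```

```bash
python3 -m creep '{"translation":[[2,-1.2,35],[0,0,30],[0,0,20],[0,0,12],[0,0,5.3],[0,0,0],[0,0,0]],"rotation":[[0,0,0],[0,0,0],[0,0,0],[0,0,0],[0,0,0],[0,0,0],[0,0,0]],"claw":[60,60,60,60,60,60,60]}'
python3 -m creep '{"translation":[[0,0,0],[0,0,0],[0,0,0]],"rotation":[[0,0,0],[0,0,0],[0,0,0]],"claw":[46,42,40]}' 20
```

```text
time: 3.5
tool_pos: [514.7, -110.5, 40.4]
tcp_rot: [179.9, 0.0, 87.7]
ft_force: [0.2, -1.0, -0.2]
finger_gap: 60.3
time: 3.8
tool_pos: [514.9, -110.4, 40.1]
tcp_rot: [179.8, 0.0, 87.7]
ft_force: [2.8, 0.3, 1.6]
finger_gap: 39.8
```

```bash
python3 -m creep '{"translation":[[0,0,0],[0,0,0],[0,0,0]],"rotation":[[0,0,0],[0,0,0],[0,0,0]],"claw":[30,25,20]}' 70
python3 -m creep '{"translation":[[0,0,-5],[0,0,-20],[0,0,-30],[0,0,-30],[0,0,0],[0,0,0]],"rotation":[[0,0,0],[0,0,0],[0,0,0],[0,0,0],[0,0,0],[0,0,0]],"claw":[20,20,20,20,20,20]}' 70
python3 - <<'E'
from h import *
from bench import *
for n in("side",):
    s=snapshot(n); cv2.imwrite(f"pics/{n}2.png",s["frame"][:,:,::-1])
b=cv2.imread("pics/side2.png")[80:280,180:330]
cv2.imwrite("pics/side2z.png",cv2.resize(b,None,fx=3,fy=3,interpolation=2))
E
```

```text
time: 4.1
tool_pos: [515.0, -110.3, 40.3]
tcp_rot: [179.8, 0.0, 87.7]
ft_force: [2.4, 0.6, 5.4]
finger_gap: 38.0
time: 4.7
tool_pos: [513.6, -110.2, 124.3]
tcp_rot: [180.0, 0.0, 87.7]
ft_force: [0.0, 0.7, -2.4]
finger_gap: 38.0
```

View pics/side2z.png

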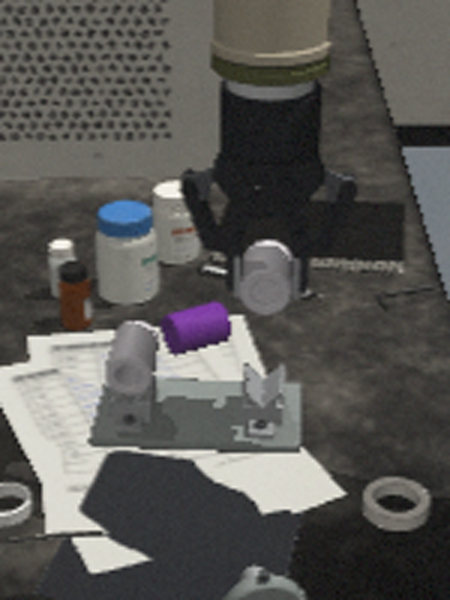

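```bash
python3 -m creep '{"translation":[[0,0,0],[0,0,0],[30,8,0],[44,10,0],[44,10,0],[44,10,0],[30,8,0],[12,2,0],[0,0,0],[0,0,0]],"rotation":[[0,0,-0.097],[0,0,-0.097],[0,0,0],[0,0,0],[0,0,0],[0,0,0],[0,0,0],[0,0,0],[0,0,0],[0,0,0]],"claw":[20,20,20,20,20,20,20,20,20,20]}' 70
python3 - <<'E'
from h import *
from bench import *
for n in("side","top"):
    s=snapshot(n); cv2.imwrite(f"pics/{n}3.png",s["frame"][:,:,::-1])
b=cv2.imread("pics/side3.png")[180:340,200:320]
cv2.imwrite("pics/side3z.png",cv2.resize(b,None,fx=3.7,fy=3.7,interpolation=2))
b=cv2.imread("pics/top3.png")[140:240,120:280]
cv2.imwrite("pics/top3z.png",cv2.resize(b,None,fx=5,fy=5,interpolation=2))
E
```

```text
time: 5.75
tool_pos: [528.9, 97.8, 122.8]
tcp_rot: [-179.9, 0.0, 98.8]
ft_force: [-0.5, -0.3, -2.1]
finger_gap: 37.8
```

View pics/side3z.png

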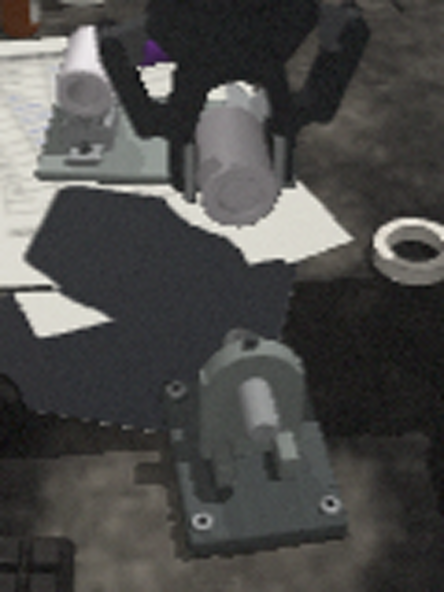

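View pics/top3z.png

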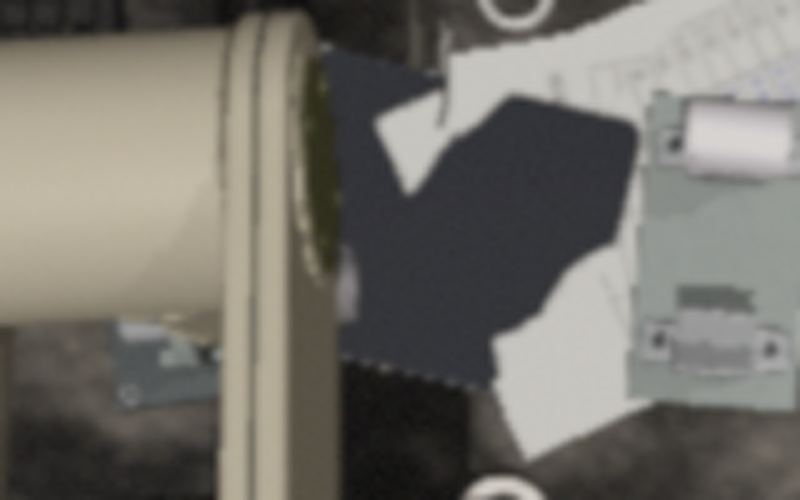

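```bash
python3 - <<'E'
from h import *
from bench import sense
s=sense();p=s["tool_pos"];print(p,s["tcp_rot"])
a=np.radians(8.83);yp=np.array([-np.sin(a),np.cos(a),0]);xp=np.array([np.cos(a),np.sin(a),0])
f=p+[0,0,19]+28*yp
Z=lambda q:(proj("side",q)-[200,180]+.5)*3.7-.5
print("face",Z(f),"shifted 1mm x",Z(f+xp))
g=np.array([519,174.8,60]);print("nose",Z(g+34*yp),Z(g+34*yp+xp),"root",Z(g+6*yp))
d=p-g; print("along",d@yp,"lat",d@xp,"z",p[2]-40.3)
E
python3 - <<'E'
import cv2
b=cv2.imread("pics/side3.png")
cv2.imwrite("pics/side3y.png",cv2.resize(b[205:245,245:285],None,fx=14,fy=14,interpolation=2))
cv2.imwrite("pics/side3x.png",cv2.resize(b[265:315,245:300],None,fx=12,fy=12,interpolation=2))
E
```

```text
[529.43748935  97.29608456 123.45387971] [-1.79937025e+02  2.42342228e-02  9.87400432e+01]
face [239.84693637 191.99011432] shifted 1mm x [237.87509794 192.16518486]
nose [263.00992716 434.72836648] [260.9607287  434.95325706] root [253.22259624 392.69609925]
along -78.18753864163001 lat -1.5833172282940418 z 83.15387971404964
```

View pics/side3y.png

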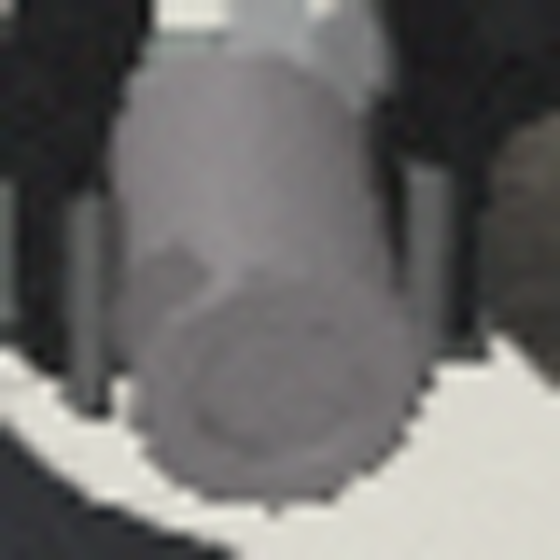

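View pics/side3x.png

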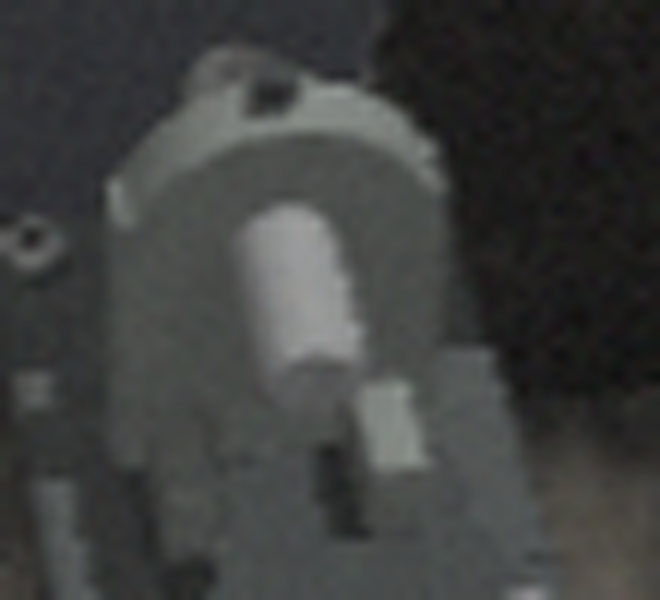

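```bash
python3 -m creep '{"translation":[[0,1.6,20],[0,0,30],[0,0,20],[0,0,10],[0,0,3],[0,0,0],[0,0,0],[0,0,0]],"rotation":[[0,0,0],[0,0,0],[0,0,0],[0,0,0],[0,0,0],[0,0,0],[0,0,0],[0,0,0]],"claw":[20,20,20,20,20,20,20,20]}' 70
cat > rel.py <<'E'
from h import *
from bench import sense
s=sense();p=s["tool_pos"]
a=np.radians(8.83);yp=np.array([-np.sin(a),np.cos(a),0]);xp=np.array([np.cos(a),np.sin(a),0])
g=np.array([519,174.8,60]);d=p-g; print("along",d@yp,"lat",d@xp,"z",p[2],s["tcp_rot"],"F along,lat,z",s["ft_force"]@yp,s["ft_force"]@xp,s["ft_force"][2],s["wrist_torque"])
E
python3 rel.py
```

```text
time: 6.65
tool_pos: [532.4, 99.1, 42.4]
tcp_rot: [179.9, 0.0, 98.8]
ft_force: [-0.4, -0.7, -1.3]
finger_gap: 37.5
along -76.90735708391784 lat 1.619852391737494 z 42.3560135775332 [1.79871051e+02 1.10353755e-02 9.88218816e+01] F along,lat,z -0.6054090325488144 -0.5275189533560093 -1.328469339278685 [-0.03917688 -0.00315151  0.01093107]
```

```bash
for i in 1 2 3; do python3 -m creep '{"translation":[[0,0,0]],"rotation":[[0,0,0]],"claw":[20]}' 70 >/dev/null; python3 rel.py; done
```

```text
along -76.77280066229557 lat 1.2913504909386242 z 41.98130719865659 [1.79906099e+02 5.39423992e-03 9.88269829e+01] F along,lat,z -0.6454626027992827 -0.8396253586196853 -2.1287816212562043 [ 0.00147043 -0.00119312 -0.03603124]
along -76.65930431120421 lat 0.929790708395296 z 41.549551474735104 [1.79947606e+02 1.38399997e-03 9.88340726e+01] F along,lat,z 0.8475864006607864 0.32328123973172224 -2.486393177061275 [-0.08084099  0.00428428 -0.01390683]
along -76.68229762488524 lat 0.6946159951047053 z 41.248359787108406 [1.79977490e+02 6.90378901e-04 9.88299471e+01] F along,lat,z 0.4882346432656218 0.4142275367035185 -2.132292544535163 [ 0.04391276 -0.04758527 -0.01841411]
```

```bash
python3 -m creep '{"translation":[[4,0,0],[5,0,0],[3,0,0],[1,0,0],[0,0,0]],"rotation":[[0,0,0],[0,0,0],[0,0,0],[0,0,0],[0,0,0]],"claw":[20,20,20,20,20]}' 70 >/dev/null; python3 rel.py
python3 -c "
from bench import *;import cv2
b=snapshot('side')['frame'][:,:,::-1];cv2.imwrite('pics/s4.png',b);cv2.imwrite('pics/s4z.png',cv2.resize(b[205:325,220:320],None,fx=5,fy=5,interpolation=2))"
```

```text
along -63.41769801213916 lat 0.5009445204067899 z 40.9554077427073 [-1.79993317e+02 -1.37727454e-03  9.88523062e+01] F along,lat,z 0.22315077093523342 -0.1386320866754426 -1.3444643388393778 [-0.02149877 -0.04300301  0.01316714]
```

View pics/s4z.png

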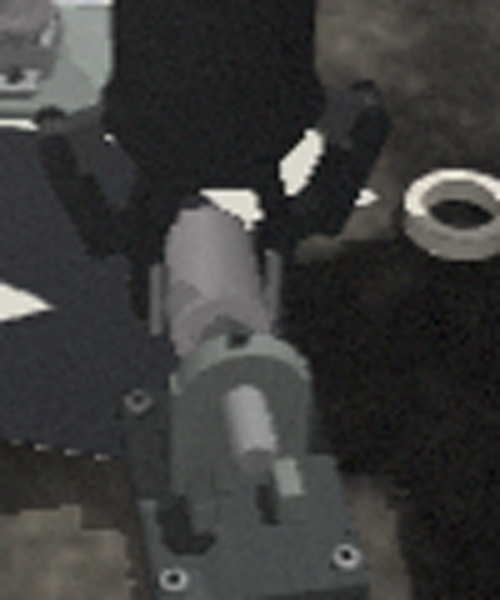

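```bash
for i in 1 2 3 4 5; do python3 -m creep '{"translation":[[0.8,0,0],[0.8,0,0]],"rotation":[[0,0,0],[0,0,0]],"claw":[20,20]}' 70 >/dev/null; python3 rel.py; done
```

```text
along -62.22577818608719 lat 0.5883409801250531 z 41.020042903152216 [1.79997036e+02 9.11181777e-04 9.88100874e+01] F along,lat,z 1.0102360051852206 0.23225682730399505 -1.9890454225739238 [-0.02023015 -0.01618547 -0.02377784]
along -61.82228900112618 lat 0.599406749403017 z 41.05340857634948 [1.79999924e+02 1.23598100e-01 9.88223389e+01] F along,lat,z -9.212914582672818 -0.9828265315225427 -1.2772385742282057 [-1.57512782 -0.1775508   0.04426273]
along -61.766805375677215 lat 0.6219633360792195 z 41.1329339006241 [-179.99455048    0.25562903   98.80819164] F along,lat,z -18.32474485505138 -2.0239286370745706 -1.598908851584832 [-2.6799899  -0.17928375  0.08015169]
along -61.708031518125175 lat 0.5527732148510986 z 41.13968649256128 [-179.98030756    0.3868533    98.79035264] F along,lat,z -25.258454939723244 -2.3013732575515764 0.20115954326402555 [-3.87146018 -0.2850011   0.08531025]
along -61.62917478795862 lat 0.5901794596192985 z 41.211058092581425 [-179.97706486    0.5174306    98.77372839] F along,lat,z -32.55430869280085 -1.850647126868863 0.8322410883594349 [-5.04992983 -0.38160792  0.1644227 ]
```

```bash
python3 -m creep '{"translation":[[-3,0,0],[-3,0,0],[-1.3,0,0],[0,0,0],[0,0,0]],"rotation":[[0,0,0],[0,0,0],[0,0,0],[0,0,0],[0,0,0]],"claw":[20,20,20,20,20]}' 70 >/dev/null; python3 rel.py
for i in 1 2 3; do python3 -m creep '{"translation":[[0,0.7,0],[0,0.7,0],[0,0,0]],"rotation":[[0,0,0],[0,0,0],[0,0,0]],"claw":[20,20,20]}' 70 >/dev/null; python3 rel.py; done
```

```text
along -62.64197703559452 lat 0.5615098453867696 z 41.00288074896323 [ 1.79998633e+02 -1.65575570e-02  9.88405317e+01] F along,lat,z -0.27125910433766354 0.9988864976298606 -2.192773195912243 [-0.00065987  0.00782169  0.04668304]
along -62.86840639939069 lat 2.029553219738156 z 40.983538320935594 [ 1.79999354e+02 -3.41745365e-03  9.88372596e+01] F along,lat,z -0.6354397854622517 0.5685532447145756 -1.8805451492193845 [-0.00262942  0.02226663  0.05253082]
along -62.973452775363455 lat 2.8616384195285036 z 40.62325402582879 [-1.79934373e+02 -5.38153430e-03  9.88270029e+01] F along,lat,z 0.36452365878036624 -1.950055531141868 -2.0319774959768053 [-0.02457592  0.30290806  0.09653644]
along -63.00041016049595 lat 3.4929560493637646 z 40.263680239149366 [-1.79837870e+02 -2.87910528e-03  9.88340356e+01] F along,lat,z -0.10787666549925197 -6.494266471201388 -2.972571099255895 [-0.16104767  0.89841677  0.2041808 ]
```

```bash
python3 -m creep '{"translation":[[0,-2,0],[0,-2,0],[0,0,0],[0,0,0]],"rotation":[[0,0,0],[0,0,0],[0,0,0],[0,0,0]],"claw":[20,20,20,20]}' 70 >/dev/null; python3 rel.py
for i in 1 2 3; do python3 -m creep '{"translation":[[0,-0.5,0],[0,-0.5,0],[0,0,0],[0,0,0]],"rotation":[[0,0,0],[0,0,0],[0,0,0],[0,0,0]],"claw":[20,20,20,20]}' 70 >/dev/null; python3 rel.py; done
```

```text
along -63.095709611044924 lat 1.3270182562293327 z 41.48623436009449 [1.79923547e+02 1.07395439e-03 9.88179410e+01] F along,lat,z 0.1760832422326447 0.47384254337337495 -1.5354618982025383 [-0.04235885  0.06100263  0.01419128]
along -63.03192602262973 lat -0.23786259382063776 z 41.0129338912265 [ 1.79998087e+02 -1.56012412e-03  9.88236081e+01] F along,lat,z -0.09022844336044404 0.6698665804736963 -0.836860388819561 [ 0.04638913 -0.03125679  0.01317459]
along -63.04996893757237 lat -1.2705876272099432 z 40.98516563952949 [-1.79999178e+02  1.12057422e-03  9.88245788e+01] F along,lat,z 0.20594496250703292 0.6323505650550756 -2.214396576921806 [ 0.00053574 -0.00340601  0.04148747]
along -63.04399551267761 lat -2.2207437929775744 z 41.019912532701206 [ 1.79994265e+02 -4.89317256e-04  9.88220708e+01] F along,lat,z -0.0017494217562834256 0.8277487166761323 -2.696302238778591 [-0.0156669  -0.02809489 -0.027548  ]
```

```bash
for i in 1 2 3; do python3 -m creep '{"translation":[[0,-0.5,0],[0,-0.5,0],[0,0,0],[0,0,0]],"rotation":[[0,0,0],[0,0,0],[0,0,0],[0,0,0]],"claw":[20,20,20,20]}' 70 >/dev/null; python3 rel.py; done
```

```text
along -63.040346613244616 lat -2.7040850183710057 z 41.25714847661634 [ 1.79933048e+02 -2.21175738e-03  9.88177721e+01] F along,lat,z 0.3538238919392047 3.904918957660622 -1.5342498373926325 [ 0.1418235  -0.68972482 -0.10309581]
along -63.043627406459876 lat -3.0112291689154476 z 41.48628493780527 [ 1.79845471e+02 -2.86306495e-03  9.88117168e+01] F along,lat,z 0.4512725391815829 7.429928789012853 -4.511297247706525 [ 0.18360908 -1.18334701 -0.2199767 ]
along -63.03894435087083 lat -3.2096725311589513 z 41.69617536498782 [ 1.79747040e+02 -7.99107582e-03  9.87990491e+01] F along,lat,z 1.1234651191765257 11.82299098293366 -6.826645730588344 [ 0.23318016 -1.68221571 -0.33495967]
```

```bash
python3 -m creep '{"translation":[[0,2,0],[0,2,0],[0,1.2,0],[0,0,0],[0,0,0],[0,0,0]],"rotation":[[0,0,0],[0,0,0],[0,0,0],[0,0,0],[0,0,0],[0,0,0]],"claw":[20,20,20,20,20,20]}' 70 >/dev/null; python3 rel.py
for i in 1 2 3; do python3 -m creep '{"translation":[[0,0,-0.6],[0,0,-0.6],[0,0,0],[0,0,0]],"rotation":[[0,0,0],[0,0,0],[0,0,0],[0,0,0]],"claw":[20,20,20,20]}' 70 >/dev/null; python3 rel.py; done
```

```text
along -63.036373990951084 lat -0.3047353892983793 z 40.86096525684948 [-1.79973681e+02 -5.60121340e-04  9.88238636e+01] F along,lat,z -0.6084600379533545 -0.21005683943888714 -2.752956015976332 [ 0.00858204 -0.03318161 -0.03689899]
along -63.064315759364995 lat -0.006155869843536288 z 42.26399174188605 [ 1.79994209e+02 -1.43331056e-03  9.88210095e+01] F along,lat,z 0.059379105941161144 -0.0788743099732329 -1.4296735129455584 [ 0.01750833 -0.00069025 -0.02672599]
along -63.05013676653694 lat -0.11867692136387609 z 43.30919639128991 [-1.79991969e+02  1.77114469e-03  9.88248104e+01] F along,lat,z 0.23097712577839682 0.5787088604474698 -2.8774681418158066 [-0.05816287 -0.0812826  -0.00577678]
along -63.01453119422511 lat -0.3712148170665933 z 44.086467534272465 [-1.79962008e+02 -2.56325154e-03  9.88242800e+01] F along,lat,z 0.7210080259486209 2.5833205650915545 -9.155497960879321 [-0.08577244 -0.36144851 -0.02744788]
```

```bash
python3 -m creep '{"translation":[[0,0,2],[0,0,2],[0,0,0],[0,0,0],[0,0,0]],"rotation":[[0,0,0],[0,0,0],[0,0,0],[0,0,0],[0,0,0]],"claw":[20,20,20,20,20]}' 70 >/dev/null; python3 rel.py
for i in 1 2 3; do python3 -m creep '{"translation":[[0,0,0.5],[0,0,0.5],[0,0,0],[0,0,0]],"rotation":[[0,0,0],[0,0,0],[0,0,0],[0,0,0]],"claw":[20,20,20,20]}' 70 >/dev/null; python3 rel.py; done
```

```text
along -63.059299455472626 lat 0.20624174096903447 z 40.90954549360607 [1.79972306e+02 9.63541504e-04 9.88237991e+01] F along,lat,z 0.07292911565819421 0.1716176895765461 -2.218487814382569 [-0.04826462  0.01275475  0.01465527]
along -63.05888211168597 lat -0.07525831901495798 z 39.57047810487854 [-1.79996509e+02  5.32633207e-04  9.88249141e+01] F along,lat,z 0.7204234851974857 -0.4199785697393655 -1.6538335424288537 [-0.04035881 -0.02103245 -0.00790038]
along -63.03494019120854 lat -0.09844316508741112 z 38.527746837144385 [-1.79992523e+02 -2.88869736e-03  9.88217072e+01] F along,lat,z -0.15366887200529028 -0.6046910898617434 -1.1574883177944597 [-0.01228609 -0.04090659 -0.02017811]
along -63.0287005794814 lat -0.08353293380570961 z 37.58487677964271 [-1.79995487e+02 -6.47794648e-04  9.88240557e+01] F along,lat,z 0.013435958883094314 -0.25282155899775466 -1.0605057681650067 [ 0.01247183  0.01023471 -0.00281408]
```

```bash
for i in 1 2 3; do python3 -m creep '{"translation":[[0,0,0.5],[0,0,0.5],[0,0,0],[0,0,0]],"rotation":[[0,0,0],[0,0,0],[0,0,0],[0,0,0]],"claw":[20,20,20,20]}' 70 >/dev/null; python3 rel.py; done
```

```text
along -63.032947455151074 lat 0.12771264154616202 z 36.79439447686825 [ 1.79979294e+02 -1.13785083e-03  9.88253238e+01] F along,lat,z 0.1483951918286025 0.21960223730142467 2.0629233466539922 [0.11955865 0.07537321 0.0496264 ]
along -62.98738108413141 lat 0.3754258400981636 z 36.27046611027253 [ 1.79954623e+02 -5.27010038e-03  9.88263989e+01] F along,lat,z -0.4516145800229819 -2.053827035725127 5.975139991561338 [0.18133038 0.38330397 0.06831543]
along -62.94576141339382 lat 0.548083247124285 z 35.80791939845533 [ 1.79939466e+02 -9.54266324e-03  9.88311150e+01] F along,lat,z 0.43075161590099653 -5.010892685510864 11.04960558752721 [0.25731275 0.76146725 0.13962768]
```

```bash
python3 -m creep '{"translation":[[0,0,-2],[0,0,-2],[0,0,-1.1],[0,0,0],[0,0,0],[0,0,0],[0,0,0]],"rotation":[[0,0,0],[0,0,0],[0,0,0],[0,0,0],[0,0,0],[0,0,0],[0,0,0]],"claw":[20,20,20,20,20,20,20]}' 70 ; python3 rel.py
python3 -m creep '{"translation":[[0.8,0,0],[0.8,0,0],[0.4,0,0],[0,0,0]],"rotation":[[0,0,0],[0,0,0],[0,0,0],[0,0,0]],"claw":[20,20,20,20]}' 70; python3 rel.py
```

```text
time: 18.1
tool_pos: [528.5, 112.5, 39.5]
tcp_rot: [-180.0, -0.0, 98.8]
ft_force: [1.2, 0.1, -2.2]
finger_gap: 37.3
along -63.046204820070784 lat -0.18916683519805663 z 39.50259304609939 [-1.79980463e+02 -8.35334927e-04  9.88210612e+01] F along,lat,z -0.10597098468017749 1.1629154844126812 -2.225699942164577 [-0.01077998  0.02336886 -0.03799311]
time: 18.5
tool_pos: [528.4, 113.7, 39.7]
tcp_rot: [-180.0, 0.1, 98.8]
ft_force: [0.6, -5.3, -2.4]
finger_gap: 37.7
along -61.85214163368116 lat -0.11086975766134657 z 39.650155013389416 [-1.79988793e+02  7.70417143e-02  9.88187695e+01] F along,lat,z -5.345457185805498 -0.22251414919969578 -2.401371827359674 [-0.89113192 -0.08644547  0.03709827]
```

```bash
python3 -m creep '{"translation":[[-3,0,0],[-8,0,0],[-10,0,0],[0,0,-10],[0,0,-25],[0,0,-30],[0,0,-20],[0,0,0],[0,0,0],[0,0,0]],"rotation":[[0,0,0],[0,0,0],[0,0,0],[0,0,0],[0,0,0],[0,0,0],[0,0,0],[0,0,0],[0,0,0],[0,0,0]],"claw":[20,20,20,20,20,20,20,20,20,20]}' 70; python3 rel.py
```

```text
time: 19.5
tool_pos: [530.5, 93.6, 123.2]
tcp_rot: [-179.9, -0.0, 98.8]
ft_force: [-0.4, -0.2, -2.4]
finger_gap: 37.5
along -82.00105532557409 lat -1.0833141378163962 z 123.18445019446645 [-1.79868078e+02 -1.39701704e-02  9.88169437e+01] F along,lat,z -0.13586265455166238 -0.39192491362178206 -2.406694735298208 [ 0.00905732 -0.03669774 -0.00337959]
```

Over to the other side: along +70 needs 152 mm.

```bash
python3 -m creep '{"translation":[[20,0,0],[38,0,0],[40,0,0],[36,0,0],[18,0,0],[0,0,0],[0,0,0],[0,0,0]],"rotation":[[0,0,0],[0,0,0],[0,0,0],[0,0,0],[0,0,0],[0,0,0],[0,0,0],[0,0,0]],"claw":[20,20,20,20,20,20,20,20]}' 70; python3 rel.py
python3 -c "
from bench import *;import cv2
b=snapshot('side')['frame'][:,:,::-1];cv2.imwrite('pics/s5.png',b);cv2.imwrite('pics/s5z.png',cv2.resize(b[195:335,200:350],None,fx=4,fy=4,interpolation=2))
b=snapshot('top')['frame'][:,:,::-1];cv2.imwrite('pics/t5.png',b);cv2.imwrite('pics/t5z.png',cv2.resize(b[140:260,50:210],None,fx=5,fy=5,interpolation=2))"
```

```text
time: 20.3
tool_pos: [507.9, 242.8, 123.7]
tcp_rot: [-179.9, 0.0, 98.8]
ft_force: [-0.7, -0.6, -2.4]
finger_gap: 37.3
along 68.92960695569107 lat -0.5011154715032321 z 123.74547797976597 [-1.79912945e+02  4.05566878e-02  9.87872547e+01] F along,lat,z -0.4455880159268634 -0.7986782823775906 -2.3573050231710027 [-0.02387979  0.00258648 -0.01301145]
```

View pics/s5z.png

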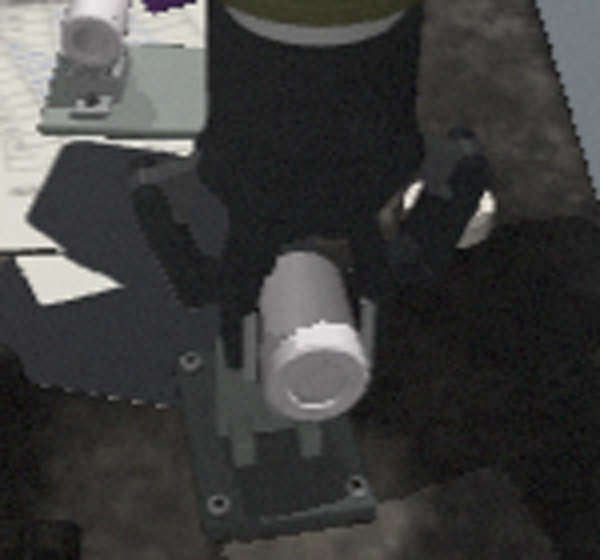

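View pics/t5z.png

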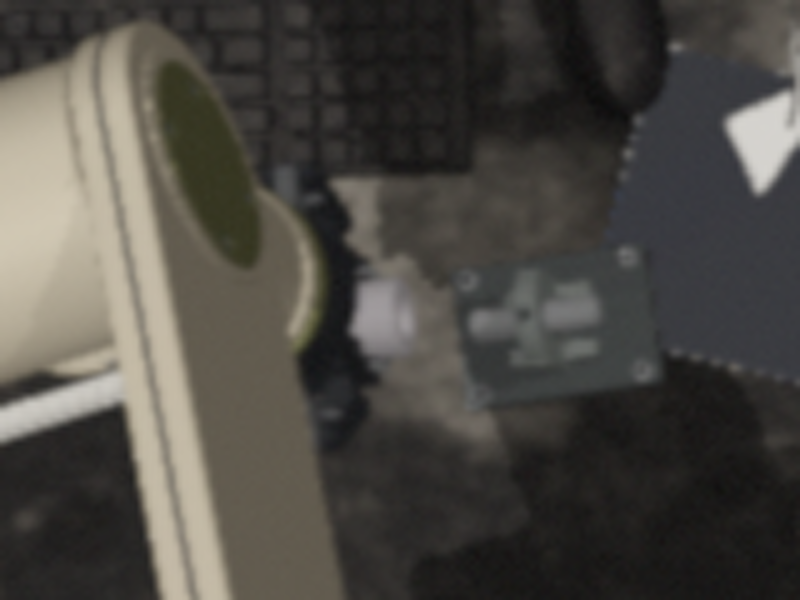

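```bash
python3 -m creep '{"translation":[[0,0,20],[0,0,30],[0,0,20],[0,0,10],[0,0,4.5],[0,0,0],[0,0,0],[0,0,0],[0,0,0],[0,0,0]],"rotation":[[0,0,0],[0,0,0],[0,0,0],[0,0,0],[0,0,0],[0,0,0],[0,0,0],[0,0,0],[0,0,0],[0,0,0]],"claw":[20,20,20,20,20,20,20,20,20,20]}' 70; python3 rel.py;python3 -m creep '{"translation":[[0,0,0],[0,0,0],[0,0,0]],"rotation":[[0,0,0],[0,0,0],[0,0,0]],"claw":[20,20,20]}'; python3 rel.py
```

```text
time: 21.4
tool_pos: [508.6, 244.1, 40.8]
tcp_rot: [179.9, -0.0, 98.8]
ft_force: [0.2, 0.3, -1.6]
finger_gap: 37.6
along 70.09166550888082 lat 0.36344891093478043 z 40.820473584616224 [ 1.79944594e+02 -1.29189494e-02  9.88275554e+01] F along,lat,z 0.22165449980609683 0.2753771217734185 -1.6339143623189991 [ 0.01676516 -0.03246785 -0.00861271]
time: 21.7
tool_pos: [508.2, 243.9, 40.2]
tcp_rot: [-180.0, 0.0, 98.8]
ft_force: [0.1, -0.3, -1.6]
finger_gap: 37.6
along 69.97651029767809 lat -0.08856039398497445 z 40.17206560211499 [-1.79995203e+02  2.35155361e-04  9.88275023e+01] F along,lat,z -0.2816297964647082 0.02867075323152414 -1.618321709275117 [-0.0440553  -0.00813172 -0.0373372 ]
```

Perfectly lined up. Advance to about +58, then step gently.

```bash
python3 -m creep '{"translation":[[-4,0,0],[-4,0,0],[-3,0,0],[-1,0,0],[0,0,0]],"rotation":[[0,0,0],[0,0,0],[0,0,0],[0,0,0],[0,0,0]],"claw":[20,20,20,20,20]}' ; python3 rel.py;python3 -m creep '{"translation":[[-1,0,0],[-1,0,0],[-1,0,0],[0,0,0]],"rotation":[[0,0,0],[0,0,0],[0,0,0],[0,0,0]],"claw":[20,20,20,20]}' >/dev/null; python3 rel.py
```

```text
time: 22.2
tool_pos: [510.2, 231.8, 40.2]
tcp_rot: [180.0, -0.0, 98.8]
ft_force: [-0.1, 0.2, -0.8]
finger_gap: 38.0
along 57.67149256493672 lat 0.009196762033393967 z 40.1981373536567 [ 1.79999136e+02 -1.68973543e-03  9.87992490e+01] F along,lat,z 0.17434810391375233 -0.05182762705814533 -0.8074168990041827 [-0.05050682 -0.00307497 -0.03137512]
along 54.89151902225294 lat -0.044926180636874924 z 40.19759715276707 [-1.79999184e+02  1.21130969e-03  9.88242319e+01] F along,lat,z 0.9203794703131074 -0.36837952143827585 -1.7028833097152567 [ 0.03188258 -0.00927873  0.02675411]
```

```bash
for i in 1 2; do python3 -m creep '{"translation":[[-1,0,0],[-1,0,0],[0,0,0]],"rotation":[[0,0,0],[0,0,0],[0,0,0]],"claw":[20,20,20]}' >/dev/null; python3 rel.py; done
```

```text
along 52.84389949566775 lat -0.044111073064500204 z 40.17867936097201 [-1.79997834e+02  3.57011086e-03  9.88224999e+01] F along,lat,z -0.2844508217378881 0.7588311310532486 -1.494677216858273 [-0.04373066  0.01849966 -0.02547665]
along 50.81684862728735 lat -0.016282909914104075 z 40.20488640332498 [1.79998684e+02 1.62977607e-03 9.88160949e+01] F along,lat,z 0.88017174662839 0.8300188922476945 -1.6145718776417128 [ 0.02081839  0.0134798  -0.00220555]
```

```bash
for i in 1 2 3; do python3 -m creep '{"translation":[[-1,0,0],[-1.5,0,0],[-1.5,0,0],[0,0,0]],"rotation":[[0,0,0],[0,0,0],[0,0,0],[0,0,0]],"claw":[20,20,20,20]}' >/dev/null; python3 rel.py; done
```

```text
along 46.70831335136995 lat -0.03457022741876672 z 40.1650076388214 [-1.79998312e+02  4.48385221e-03  9.88141877e+01] F along,lat,z 0.5869109324376964 0.03438833146181506 -0.976031684083829 [-0.04777552  0.03118145 -0.0602107 ]
along 42.74093126745848 lat -0.0354111650374548 z 40.192592722591804 [-1.79998972e+02  4.59922052e-03  9.88161307e+01] F along,lat,z 0.3954575228113098 0.12753196826918262 -1.6768833288644185 [0.00894845 0.00276899 0.00306187]
along 38.751010040693004 lat -0.027612175601312825 z 40.19660303475903 [-1.79999284e+02  2.38941120e-03  9.88141655e+01] F along,lat,z -0.23653252923838286 -0.584575769912254 -2.626017744257506 [-0.04163649  0.03823563  0.00853763]
```

```bash
python3 -m creep '{"translation":[[-1.5,0,0],[-1.5,0,0],[-1.5,0,0],[-1.5,0,0],[0,0,0]],"rotation":[[0,0,0],[0,0,0],[0,0,0],[0,0,0],[0,0,0]],"claw":[20,20,20,20,20]}' >/dev/null; python3 rel.py;  python3 -m creep '{"translation":[[-1,0,0],[-1,0,0],[0,0,0]],"rotation":[[0,0,0],[0,0,0],[0,0,0]],"claw":[20,20,20]}' >/dev/null; python3 rel.py
```

```text
along 32.72889775290393 lat -0.017278868017597794 z 40.20881752357847 [1.79999186e+02 2.43098792e-03 9.88081792e+01] F along,lat,z -0.052284123088406964 -0.09715177564495407 -1.5718047530845554 [ 0.00102617 -0.00838102 -0.0011361 ]
along 30.85622873669962 lat -0.05638805280552562 z 40.18808847580347 [-1.79997705e+02  1.62983765e-04  9.88186283e+01] F along,lat,z 0.5199021310446329 -0.4608330374280063 -1.600931793181724 [ 0.04707511 -0.0448128  -0.01436157]
```

Expected home is near 29.15.

```bash
for i in 1 2 ; do python3 -m creep '{"translation":[[-0.7,0,0],[-0.6,0,0],[0,0,0]],"rotation":[[0,0,0],[0,0,0],[0,0,0]],"claw":[20,20,20]}' >/dev/null; python3 rel.py; done
```

```text
along 29.74175628698625 lat -0.0329262521269729 z 40.20495094939559 [ 1.79998857e+02 -1.18648023e-02  9.88259250e+01] F along,lat,z 1.4522413340518503 0.17839991315227471 -2.381020602754739 [ 0.14743259 -0.01879324  0.06782493]
along 29.656084983597246 lat -0.059991992275594 z 40.22312912370093 [ 1.79988092e+02 -1.15526126e-01  9.88449651e+01] F along,lat,z 8.007823259626457 1.0699920197844184 -2.663155804013754 [1.05370804 0.18077211 0.08824831]
```

```bash
python3 -m creep '{"translation":[[-0.8,0,0],[-0.7,0,0],[0,0,0]],"rotation":[[0,0,0],[0,0,0],[0,0,0]],"claw":[20,20,20]}' >/dev/null; python3 rel.py
python3 -c "
from bench import *;import cv2
b=snapshot('side')['frame'][:,:,::-1];cv2.imwrite('pics/s6.png',b);cv2.imwrite('pics/s6z.png',cv2.resize(b[195:335,200:350],None,fx=4,fy=4,interpolation=2))
b=snapshot('top')['frame'][:,:,::-1];cv2.imwrite('pics/t6.png',b);cv2.imwrite('pics/t6z.png',cv2.resize(b[140:260,50:210],None,fx=5,fy=5,interpolation=2))"
```

```text
along 29.584033099513785 lat -0.07371117276787391 z 40.24661856254119 [179.97399251  -0.23151155  98.87565574] F along,lat,z 14.812707091611799 0.9477741628246983 -4.005706108268638 [2.18657114 0.23209414 0.23132589]
```

View pics/s6z.png

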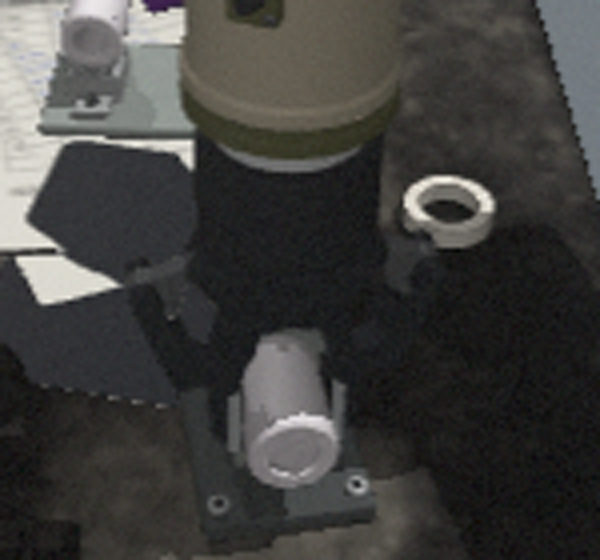

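View pics/t6z.png

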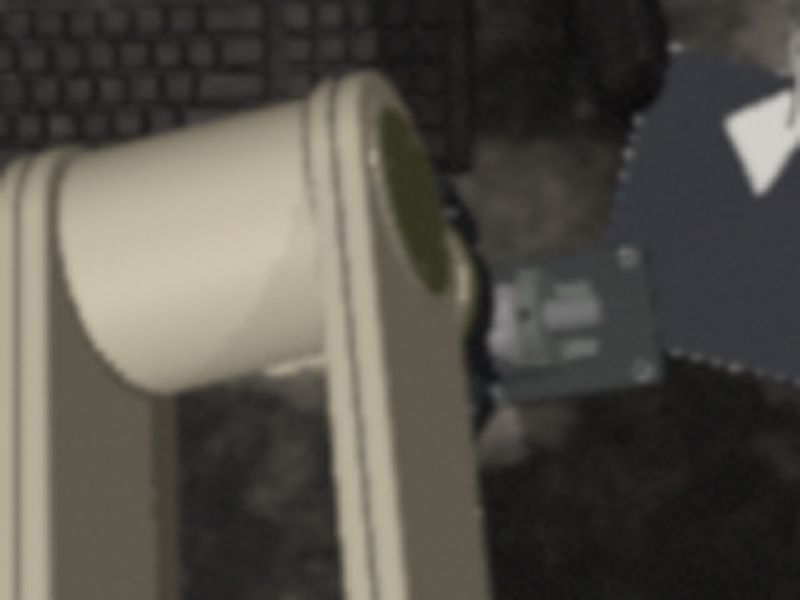

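```bash
python3 -m creep '{"translation":[[2,0,0],[6,0,0],[12,0,0],[14,0,0],[12,0,0],[0,0,0],[0,0,-15],[0,0,-35],[0,0,-45],[0,0,-45]],"rotation":[[0,0,0],[0,0,0],[0,0,0],[0,0,0],[0,0,0],[0,0,0],[0,0,0],[0,0,0],[0,0,0],[0,0,0]],"claw":[20,20,20,20,20,20,20,20,20,20]}' 70; python3 rel.py
python3 -c "
from bench import sense;print(sense()['joint_pos'])"
```

```text
time: 27.2
tool_pos: [507.4, 246.1, 182.5]
tcp_rot: [-180.0, 0.0, 98.8]
ft_force: [1.8, 0.3, -1.7]
finger_gap: 37.1
along 72.25848321258144 lat -0.504502852303116 z 182.4537826616504 [-1.79974065e+02  2.15092398e-02  9.88001716e+01] F along,lat,z 0.07223709075095354 1.813890307628075 -1.6720673909103965 [ 0.02062572 -0.00534807 -0.00668817]
[ 2.06774896e+01  3.52542396e+00  9.46051388e+01 -1.58691702e-02
  8.18992445e+01  1.18795631e+01]
```

```bash
python3 -m creep '{"translation":[[0,0,-45],[-10,-3,-45],[-30,-8,-25],[-40,-11,-10],[-42,-12,0],[-42,-12,0],[-40,-11,0],[-15,-4,0],[0,0,0],[0,0,0]],"rotation":[[0,0,0],[0,0,0],[0,0,0],[0,0,0],[0,0,0],[0,0,0],[0,0,0],[0,0,0],[0,-0.08,0],[0,-0.14,0]],"claw":[20,20,20,20,20,20,20,20,20,20]}' 80; python3 rel.py
python3 -c "
from bench import sense;s=sense();print(s['joint_pos'],s['tool_pos'])"
```

```text
time: 28.2
tool_pos: [481.4, 17.6, 307.3]
tcp_rot: [179.8, 12.8, 98.4]
ft_force: [-0.8, 1.2, -3.4]
finger_gap: 37.2
along -149.51381746112554 lat -61.317041003856744 z 307.27338781291223 [179.82425949  12.81755322  98.39676219] F along,lat,z 1.2736970344423708 -0.5810365738533763 -3.3933367660529576 [ 0.19064368  0.0395612  -0.07535452]
[  5.62018054 -12.65655961  97.87438369 -12.82322618  93.87201105
  -3.76790336] [481.36053678  17.64583385 307.27338781]
```

```bash
cat > fk.py <<'E'
from h import *
RR=lambda a,d:R.from_euler(a,d,degrees=True).as_matrix()
def fk(q,P):
    a1,e,h,L2,L4,D=P
    A=RR('z',q[0]); B=A@RR('y',q[1]); C=B@RR('y',q[2]); W=C@RR('z',q[3])@RR('y',q[4]); 
    p=A@[a1,e,h]+B@[0,0,L2]+C@[0,0,L4]+W@[0,0,D]
    return p,W@RR('z',q[5]+90)
S=[([-78.0021,7.51586,85.33354,0,87.26147,-4.89233],[174.2366,-573.5354,230.1957],[-179.89,-.01,16.89]),
([-17.873,-.15683,103.2642,0,77.3443,-15.5713],[511.689,-111.213,136.9168],[-179.565,-.12,87.698]),
([20.6775,3.52542,94.6051,-.0159,81.8992,11.8796],[507.4,246.1,182.45],[-179.97,.02,98.8]),
([5.62018,-12.65656,97.87438,-12.82322,93.87201,-3.7679],[481.3605,17.6458,307.2734],[179.824,12.818,98.397])]
def res(P): return np.concatenate([fk(q,P)[0]-p for q,p,_ in S]+[1e-3*(np.array(P)-[50,50,400,425,425,350])])
P=least_squares(res,[50,50,400,425,425,350]).x
if __name__=="__main__":
    print(P.round(1))
    for q,p,r in S:
        f,M=fk(q,P);print((f-p).round(2),R.from_matrix(M).as_euler('xyz',degrees=True).round(2),r)
    lo=np.array([-169,-51,1.3,-76.6,0,-152.3]);hi=np.array([169,129,143,256,156.5,152.3])
    q0=np.array(S[3][0])
    for yaw in range(-100,1,10):
      for z in(330,380,430,480):
       best=None
       # tool z horizontal at heading yaw; tool x down (deep end -x up)
       c,s=np.cos(np.radians(yaw)),np.sin(np.radians(yaw))
       tz=np.array([c,s,0]);tx=np.array([0,0,-1.]);M=np.c_[tx,np.cross(tz,tx),tz]
       for q4 in(-60,-40):
        f=lambda q:np.r_[(fk(q,P)[0]-[480,20,z])/10,10*R.from_matrix(fk(q,P)[1].T@M).as_rotvec()]
        g=least_squares(f,np.clip(np.r_[q0[:3],q4,60,q0[5]],lo+1,hi-1),bounds=(lo,hi))
        if best is None or g.cost<best.cost: best=g
       if best.cost<1e-3: print(yaw,z,best.x.round(1))
E
python3 fk.py
```

```text
[ -2.6  51.3 290.5 337.7 550.5 367.4]
[-1.21  6.35  0.44] [-1.7989e+02 -1.0000e-02  1.6890e+01] [-179.89, -0.01, 16.89]
[ 8.31 -2.53 -0.86] [-1.7956e+02 -1.2000e-01  8.7700e+01] [-179.565, -0.12, 87.698]
[ 1.26  0.64 -0.05] [-1.7997e+02  2.0000e-02  9.8800e+01] [-179.97, 0.02, 98.8]
[-3.58 -0.78  0.47] [179.82  12.82  98.4 ] [179.824, 12.818, 98.397]
-100 330 [ 30.6  31.1  85.9 -68.7 125.5  33.9]
-100 380 [ 30.6  27.5  84.9 -71.9 127.   28.5]
-100 430 [ 30.6  24.6  83.1 -75.4 128.3  22.8]
-90 330 [ 34.1  23.9  95.3 -71.7 119.3  34.1]
-90 380 [ 34.1  20.1  94.3 -74.3 120.7  28.8]
-80 330 [ 37.3  16.2 105.  -75.  113.1  34.2]
```

```bash
cat > ik.py <<'E'
from fk import *
lo=np.array([-169,-51,1.3,-76.6,0,-152.3]);hi=np.array([169,129,143,256,156.5,152.3])
q0=np.array(S[3][0])
for x,y in((420,-120),(350,-200),(420,-200),(480,-60)):
 for yaw in (-120,-110,-100,-90,-80):
  for z in(280,330):
   c,s=np.cos(np.radians(yaw)),np.sin(np.radians(yaw))
   tz=np.array([c,s,0]);tx=np.array([0,0,-1.]);M=np.c_[tx,np.cross(tz,tx),tz]
   f=lambda q:np.r_[(fk(q,P)[0]-[x,y,z])/10,10*R.from_matrix(fk(q,P)[1].T@M).as_rotvec()]
   g=min((least_squares(f,np.clip(np.r_[q0[:3],q4,60,q0[5]],lo+1,hi-1),bounds=(lo,hi)) for q4 in(-60,-40)),key=lambda g:g.cost)
   if g.cost<1e-3: print(x,y,yaw,z,g.x.round(1))
# monitor triangulation
def ray(c,px):
    K,E=CAM[c];d=np.linalg.inv(K)@[px[0],px[1],1];d=E[:3,:3]@(d*[1,-1,-1]);return E[:3,3],d/np.linalg.norm(d)
for a,b in(((107,168),(105,135)),((107,168),(40,85)),((160,318),(105,135))):
    o1,d1=ray("side",a);o2,d2=ray("top",b)
    t=np.linalg.lstsq(np.c_[d1,-d2],o2-o1,rcond=None)[0];print((o1+t[0]*d1).round(),(o2+t[1]*d2).round())
E
python3 ik.py
```

```text
420 -120 -120 280 [ 13.5  31.   92.  -62.6 125.3  41.9]
420 -120 -120 330 [ 13.5  26.7  91.7 -65.6 127.3  36.8]
420 -120 -110 280 [ 17.4  24.6 100.6 -66.2 119.8  41.6]
420 -120 -110 330 [ 17.4  20.  100.3 -68.9 121.7  36.4]
420 -120 -100 280 [ 21.1  17.6 109.5 -70.  114.3  41.5]
420 -120 -100 330 [ 21.1  12.5 109.3 -72.4 116.   35.9]
420 -120 -90 280 [ 24.5   9.7 118.9 -74.2 108.9  41.2]
420 -120 -90 330 [ 24.5   4.1 118.6 -76.2 110.4  35.2]
350 -200 -120 280 [  7.1  18.4 108.5 -65.6 118.8  43.3]
350 -200 -120 330 [  7.1  13.4 108.3 -68.3 120.9  37.7]
350 -200 -110 280 [ 11.1  11.2 117.2 -69.5 113.9  42.8]
350 -200 -110 330 [ 11.1   5.7 116.9 -72.  115.8  36.7]
350 -200 -100 280 [ 14.7   2.9 126.3 -73.8 108.9  41.9]
350 -200 -100 330 [ 14.7  -3.3 126.  -76.  110.6  35.3]
420 -200 -120 280 [  6.3  28.2  95.9 -67.7 119.4  40. ]
420 -200 -120 330 [  6.3  23.7  95.7 -70.2 121.1  34.9]
420 -200 -110 280 [  9.7  21.  105.3 -71.4 113.5  40.2]
420 -200 -110 330 [  9.7  16.1 105.  -73.6 115.1  34.9]
420 -200 -100 280 [ 12.7  13.1 114.9 -75.5 107.7  40.3]
480 -60 -120 280 [ 17.1  42.4  75.8 -63.  130.2  38.2]
480 -60 -120 330 [ 17.1  38.5  75.6 -66.3 132.   33.3]
480 -60 -110 280 [ 20.8  36.   85.1 -66.  124.1  38.5]
480 -60 -110 330 [ 20.8  31.8  84.9 -68.8 125.7  33.6]
480 -60 -100 280 [ 24.3  29.1  94.6 -69.3 117.9  38.9]
480 -60 -100 330 [ 24.3  24.7  94.4 -71.7 119.5  33.9]
480 -60 -90 280 [ 27.5  21.8 104.3 -73.  111.9  39.4]
480 -60 -90 330 [ 27.5  16.9 104.1 -75.  113.3  34.1]
[731. 256. 343.] [638. 231. 311.]
[697. 330. 382.] [713. 333. 389.]
[682. 304. 115.] [687. 304. 117.]
```

```bash
python3 -m creep '{"translation":[[0,0,0],[0,0,0],[0,0,0],[0,0,0],[0,0,0],[-20,-4,4],[-40,-8,5],[-40,-8,5],[-30,-7,3],[-5,-1,0]],"rotation":[[0,0.11,0],[0,0.11,0],[0,0,0.11],[0,0,0.11],[0,0,0.11],[0,0,0],[0,0,0],[0,0,0],[0,0,0],[0,0,0]],"claw":[20,20,20,20,20,20,20,20,20,20]}' 80
python3 -m creep '{"translation":[[0,0,0],[0,0,0],[0,0,0],[0,0,0]],"rotation":[[0,-0.07,0],[0,-0.13,0],[0,-0.13,0],[0,-0.13,0]],"claw":[20,20,20,20]}' 80
python3 -c "
from bench import sense;s=sense();print(s['joint_pos'],s['tool_pos'],s['tcp_rot'])"
```

```text
time: 29.2
tool_pos: [428.3, -109.8, 288.8]
tcp_rot: [180.0, 0.1, 79.7]
ft_force: [0.3, -0.6, -1.8]
finger_gap: 37.5
time: 29.6
tool_pos: [430.6, -106.9, 290.6]
tcp_rot: [179.7, 26.6, 79.7]
ft_force: [0.2, 0.3, -1.9]
finger_gap: 37.3
[  0.37876895 -15.04797969 104.64905466 -26.27107611  94.77898137
   9.37227763] [ 430.5807585  -106.86180004  290.61136775] [179.6657816   26.59847186  79.71874039]
```

```bash
python3 -m creep '{"translation":[[0,0,0],[0,0,0],[0,0,0],[0,0,0],[0,0,0]],"rotation":[[0,-0.13,0],[0,-0.13,0],[0,-0.13,0],[0,-0.13,0],[0,-0.13,0]],"claw":[20,20,20,20,20]}' 80
python3 -c "
from bench import sense;s=sense();print(s['joint_pos'],s['tool_pos'],s['tcp_rot'])"
```

```text
time: 30.1
tool_pos: [430.7, -105.7, 289.7]
tcp_rot: [179.5, 63.8, 79.5]
ft_force: [0.1, -0.5, -2.9]
finger_gap: 37.6
[ 18.47803328   4.02382742 104.64089594 -54.8951706  105.21876776
  30.50842817] [ 430.68530572 -105.72591446  289.68839587] [179.45457811  63.78547683  79.50080282]
```

```bash
python3 -m creep '{"translation":[[0,0,0],[0,0,0],[0,0,0],[0,0,0],[0,0,0],[0,0,0],[0,0,0],[0,0,0]],"rotation":[[0,-0.12,0],[0,-0.12,0],[0,-0.11,0],[0,-0.07,0],[0,-0.041,0],[0,0,0],[0,0,0],[0,0,0]],"claw":[20,20,20,20,20,20,20,20]}' 80
cat > up.py <<'E'
from bench import sense
from h import *
s=sense();M=R.from_euler('xyz',s['tcp_rot'],degrees=True).as_matrix()
print(s['joint_pos'].round(2),s['tool_pos'],"-toolx in tool needed turn: up in tool frame",M.T@[0,0,1],"tilt deg",np.degrees(np.arccos(-M[2,0])),s['ft_force'],s['finger_gap'],np.abs(s['qd']).max())
E
python3 up.py
python3 -c "
from bench import *;import cv2
b=snapshot('side')['frame'][:,:,::-1];cv2.imwrite('pics/s7.png',b);cv2.imwrite('pics/s7z.png',b)
b=snapshot('top')['frame'][:,:,::-1];cv2.imwrite('pics/t7.png',b)"
```

```text
time: 30.9
tool_pos: [430.3, -106.9, 289.1]
tcp_rot: [132.8, 89.8, 32.7]
ft_force: [0.7, -0.5, -1.4]
finger_gap: 37.6
[ 21.74  21.81 103.58 -70.09 115.39  40.11] [ 430.30181166 -106.88144907  289.14479503] -toolx in tool needed turn: up in tool frame [-0.99999379  0.00258374 -0.00239476] tilt deg 0.20184600176199627 [ 0.66514147 -0.49796114 -1.36871955] 37.59343375209304 0.20151104375604248
```

View pics/s7.png

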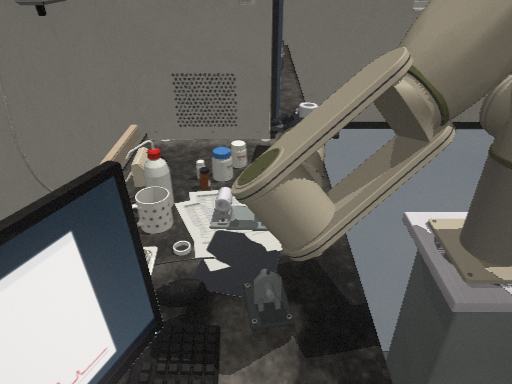

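View pics/t7.png

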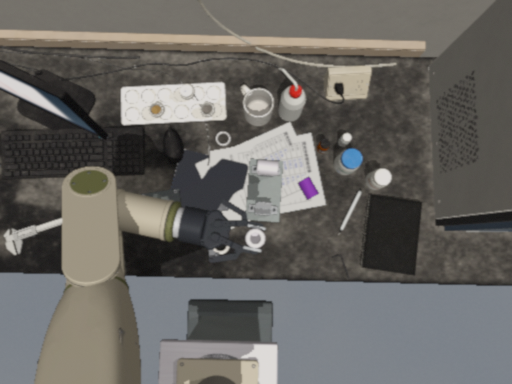

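```bash
python3 -c "
import cv2
a=cv2.imread('pics/t7.png');cv2.imwrite('pics/t7z.png',cv2.resize(a[205:270,210:290],None,fx=9,fy=9,interpolation=2))
a=cv2.imread('pics/s7.png');cv2.imwrite('pics/s7z.png',cv2.resize(a[90:150,270:350],None,fx=9,fy=9,interpolation=2))
from h import *
p=np.array([430.3,-106.9,289.1]);h=np.radians(-100);c=p-19*np.array([np.cos(h),np.sin(h),0])
for o in(-2,0,2):
  print(o,[(proj('top',c+[0,0,z+o])-[210,205]+.5)*9 for z in(28,-28)],[(proj('side',c+[0,0,z+o])-[270,90]+.5)*9 for z in(28,-28)])
"
```

```text
-2 [array([410.54911403, 299.08161271]), array([408.32351941, 299.81235453])] [array([349.92571146, 127.37872066]), array([333.61808622, 354.59687489])]
0 [array([410.63419466, 299.05367772]), array([408.39812721, 299.78785814])] [array([350.53050914, 118.95192582]), array([334.1804081 , 346.76190575])]
2 [array([410.71968932, 299.02560678]), array([408.47307492, 299.76325015])] [array([351.13691189, 110.50276715]), array([334.74416887, 338.90688832])]
```

View pics/t7z.png

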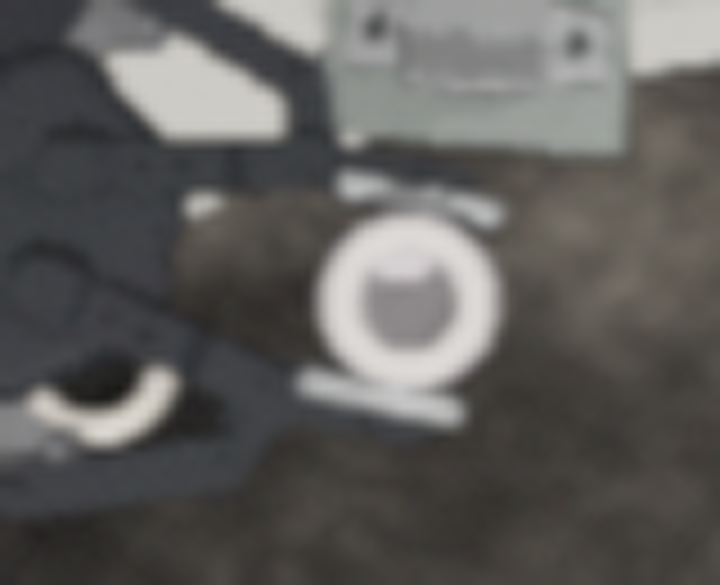

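View pics/s7z.png

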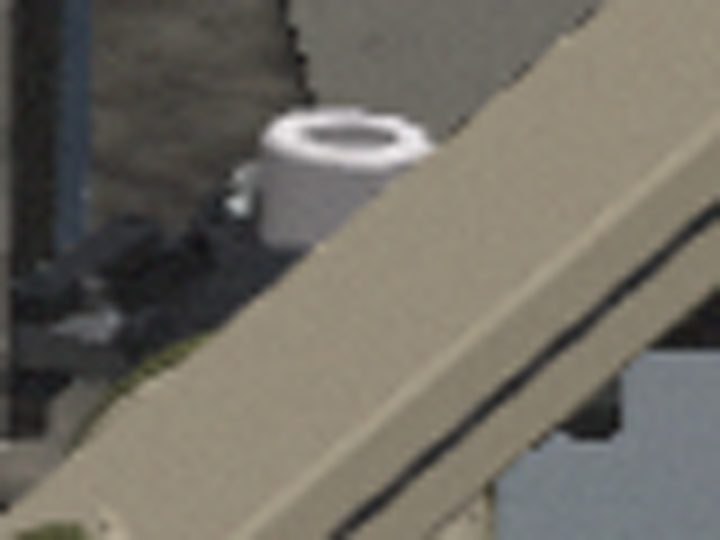

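```bash
python3 -m creep '{"translation":[[0,0,0],[0,0,0],[0,0,0],[0,0,0],[0,0,0]],"rotation":[[0,0,0],[0,0,0],[0,0,0],[0,0,0],[0,0,0]],"claw":[20,20,20,20,20]}' 80; python3 up.py; python3 -c "
from bench import *
print(hand_in())"
```

```text
time: 31.5
tool_pos: [429.9, -107.0, 288.2]
tcp_rot: [-26.0, 90.0, -126.1]
ft_force: [-0.1, 0.1, -1.9]
finger_gap: 37.3
[ 21.76  21.96 103.65 -70.13 115.4   40.13] [ 429.88073853 -106.99550743  288.16182968] -toolx in tool needed turn: up in tool frame [-9.99999979e-01 -8.96231008e-05  1.83678205e-04] tilt deg 0.01170994310230564 [-0.08953769  0.12071484 -1.88172621] 37.335560854452105 0.10665059784960353
the job is handed in; nothing more can be done
None
```

I found the deep hole, slid it home on the pin and handed the job in at 31.5 s, with the spacer still held in the gripper and its blind hole facing up.

- **First end:** the end facing the gauge stopped twice at the same place, even when centred on the pin. Small sideways and up-and-down moves met resistance on all four sides, so the pin was inside a shallow recess.
- **Harder push than intended:** my first push on that end built up to about 33 N before I checked the force and backed off. That is more than "without forcing" suggests, although it is under the 40 N limit.
- **Deep hole:** the other end, tried on the pin's other side, slid about 28 mm with no noticeable resistance. It met the upright within about 0.5 mm of where I expected, and I pressed it to about 15 N. The top picture showed it against the upright.
- **Final pose:** the gripper reads within 0.02° of vertical and nearly still. The top camera's view of the upper face matches a straight spacer, with its centre about 0.3 m above the bench. It is clear of gauge and rack, and the grip is set to 80 N.
- **Disagreements:**
  - Stop distances read about 4.8 mm shorter than the sheet's figures. The last side picture suggests the spacer sits about 4 mm off-centre along its length in the pads; it is held firmly.
  - The sideways play in the recess measured 5 to 6.5 mm, more than the 4 mm expected. I put this down to the pin's chamfer and some give in the arm.
- **Rest of the bench:** the last pictures show the other spacer and everything else in view in place. The arm partly hid the steel ring and the gauge, so I could not check those fully.

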